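# Gauge the gearbox and present the rod for reading

## Task

Check the gearbox on the bench: slide the transport-lock grip all the way to its end stop so that its plate uncovers the guide tube, then take the collared gauge rod out of its wooden stand and insert it upright in the tube, without forcing it, until the collar stops on the mouth. After a moment there, draw the rod right out and finish still holding it in the gripper, steady and level (lying horizontal in the air) some 25 cm above the bench, touching nothing else, so that its tip can be read. Leave the lock open, and do not disturb the speaker, the carton or the screwdriver.

Things in the scene. Friction and masses are not known exactly. Their poses are not given: they have to be found in the camera images.
- gearbox: Aluminium gear casing fixed to the bench, 120 x 190 x 90 mm (x, y, z), 18 mm feet along its long sides, a shaft standing out 25 mm from its -x face. Origin: centre of its underside; z up. On top: upright steel guide tube at y = -40 mm, and a grey rail 30 mm wide from y = -10 to 95 mm, top at 126 mm, carrying the transport lock; low end stop (to 133 mm) at its +y end.
- guide_mouth (a point): Centre of the mouth (upper rim, 125 mm above the bench) of the guide tube: bore 14 mm, flared over its top 10 mm to 22 mm inside, 31 mm outside; 110 mm deep, upright. Axes as the gearbox.
- lock_slide (a joint): Transport lock: value 0 = shut (steel plate covers the guide mouth), 0.050 m = open against its end stop. Grows as the grip moves to the gearbox's +y, away from the tube. Starts between 0 and 0.018. Sliding friction 2 N, no spring, stays where left.
- lock_grip (a point): Top centre of the lock's black grip block, 22 mm (gearbox x) x 20 mm (gearbox y), 28 mm tall, on a 3 mm steel plate 30 mm wide (plate top 130 mm above the bench). Grip top 158 mm above the bench; 50 mm to the gearbox's +y of the guide mouth when shut, 100 mm when open. Axes as the gearbox.
- stand: Fixed wooden block 70 x 70 x 60 mm with an upright 10 mm hole 48 mm deep in its centre, in which the gauge stands. Origin: centre of its underside.
- gauge: Gauge, round about z, 162 mm, 90 g: steel rod 9 mm thick with tapered tip (last 5 mm, to 4 mm); steel collar 36 mm across, 6 mm thick, underside 90 mm from the tip; then a black cylindrical grip 22 mm across, 66 mm long. Origin: tip end; z from tip to grip. Starts upright in the stand, tip 12 mm above the bench. Can be held with the gripper slanting at 45 degrees to it, from any side.
- gauge_tip (a point): The tip's end (origin of the gauge).
- gauge_collar (a point): Centre of the collar's underside, 90 mm from the tip.
- gauge_grip (a point): Middle of the gauge's black grip, 129 mm from the tip; 141 mm above the bench at the start.
- speaker: Bystander: round car loudspeaker, 130 mm across, 50 mm tall. Origin: centre of its underside.
- carton: Bystander: closed cardboard carton 110 x 150 x 70 mm. Origin: centre of its underside.
- screwdriver: Bystander: screwdriver lying on the bench, about 200 mm long.
Not all that is in view belongs to the job. Of the things shaped like the gearbox, the aluminium one is meant. There is more than one size of the gauge; the job needs the smaller.

How it is judged:
By the outcome, as a careful person would: the job done as asked, in the order asked, and still so for the second after the job is handed in, while the arm keeps its last pose, push and grip.
It also fails if it takes over 64 s, if anything falls off the work surface, if the arm or the gripper's body presses on something with over 40 N, if the wrist force passes 120 N, or if a joint passes its speed limit or range.

## Robot

A 6-joint arm with a two-finger parallel gripper is mounted at the origin on the work surface. World frame = base frame: x ahead of the robot, y to its left, z up, the work surface at z = 0. Lengths are in m, angles in rad, forces in N, time in s.
With the tool pointing down it reaches from about 0.35 to 0.975 m from the base axis. Payload 17.4 kg.
Tool frame: the origin (TCP) lies at the very end of the fingers, on their centre line; the grasp point (between the pads) lies 19 mm behind it; z points along the fingers, x is the direction in which the jaws open and shut, and the axes are right-handed (so a half turn about z gives the same grasp; the last joint's range is limited). The gripper opens to 85 mm and grips with 20 to 120 N. Pads are 22 mm wide; open, the fingers measure 114 mm over their backs; the gripper's body (76 mm by 85 mm) begins 54 mm behind the grasp point. The pads swing forward as they close: fully open they stand 13 mm farther back than shut.
Start: joints at [1.138, 0.116, 1.442, -0, 1.584, -0.038], TCP at [0.26, 0.623, 0.231] pointing down, gripper open.
Joint ranges: [-2.83, 2.83], [-0.83, 2.19], [0.07, 2.5], [-1.14, 4.28], [0.01, 3], [-2.97, 2.97]. Speed limits (rad/s): [1.89, 1.89, 2.22, 3.14, 3.14, 3.14].

## Interface

Orientations are given as a rotation vector (axis times angle).
In Python, from plant import sensors, imaging, env gives the robot as it stands.
- The arm moves only by the tool jog_arm, never from a script. Its argument "commands" is a list of rows, each an object of numbers: "x", "y", "z": the shift along the tool's x, y, z in mm; "yaw": the turn about the tool's z in degrees. In form: [{"x": .., "y": .., "z": .., "yaw": ..}, ...]. A call has exactly 10 rows; each row is the pose to reach, as a shift and turn from the pose measured when the call began, along the tool's axes at that moment; what a row does not reach only later rows make up. A row lasts 1/8 s, in which the tool goes at most 62.5 mm and 10.7 degrees, less where a joint would pass 70% of its speed; a pose out of reach is approached as far as the arm can. A call with a gripper value outside its range is refused whole. "jaw" is the closure, from -1 (fully open) to 1 (shut), set as the call begins (left out, the last holds). The fingers move at their own pace and stop on an object; "force" is the grip in N (left out, the last holds). Time passes only in rows, so rows that repeat a pose let the fingers close, or fill a call up. It gives the time, the measured TCP pose, the force and the opening at its end, in the units of the state.
- sensors.get_state(): the state, without advancing time (a new reading comes with each control period).
- imaging.get_image(name): name is "side" or "top"; returns (picture, depth): 480x640x3 uint8, red, green, blue; 480x640 float32, m along the optical axis (not along the pixel's ray), 0 where there is no reading.
- imaging.camera_model(name): a dict with "vertical_fov" (degrees; the focal length in pixels is half the picture's height over the tangent of half this angle, whatever the lens; pixels are square), "cx", "cy" (the principal point, pixels), "pose" (4x4, takes a point from camera to world coordinates). Camera axes: x right, y down, z forward; pixel columns grow to the right and rows downward; lengths in m; the calibration is good to about 2 mm. A picture is of the moment at which its call begins. camera_model takes no time and is no camera call.
- env.job_done(): hands the job in, once; it reports no verdict.
The state is a dict: "t": time; "q": joint angles; "dq": joint speeds; "joint_torque": joint torques, N m; "ee_pos": TCP position; "ee_rot": TCP orientation; "force": force on the tool from outside, world axes, zero at the start; "moment": the same for the moment, N m; "finger_gap": finger opening in m.
Only numpy, scipy, OpenCV 4.12 (cv2) and the standard library are available. Lean on these libraries where they do the work, as an engineer would, in place of code of your own. Each camera call takes 0.05 s, during which the arm holds its last target. There are 200 camera calls.

## Working session

There is one attempt and no reset: what is moved stays moved. The work goes in short steps, Python scripts to look and compute and a tool call to move; the robot and the scene stay as the last step left them, time stands still between calls to the robot, and variables do not carry over. Pictures are saved under pics/ and viewed, about 8 in all and at most 12, crops included, and the job is handed in when it is done.

Besides the shell and the picture viewer there is one more tool, called by a JSON object that holds its "name" and its "arguments". jog_arm: Moves the arm, as the interface text tells. Its arguments: {"type":"object","properties":{"commands":{"type":"array","items":{"type":"object","properties":{"x":{"type":"number"},"y":{"type":"number"},"z":{"type":"number"},"yaw":{"type":"number"}}}},"jaw":{"type":"number"},"force":{"type":"number"}},"required":["commands"]}

```bash
ls; mkdir -p pics; cat > h.py <<'E'
import numpy as np, cv2
from plant import sensors, imaging, env
from scipy.spatial.transform import Rotation as R
def cap(n,tag):
    p,d=imaging.get_image(n); cv2.imwrite(f'pics/{tag}.png',p[:,:,::-1]); np.savez(f'pics/{tag}.npz',p=p,d=d); return p,d
def cloud(n,d):
    m=imaging.camera_model(n); f=240/np.tan(np.radians(m['vertical_fov'])/2)
    v,u=np.mgrid[:480,:640]
    P=np.stack([(u-m['cx'])/f*d,(v-m['cy'])/f*d,d],-1)
    T=np.array(m['pose']); W=P@T[:3,:3].T+T[:3,3]; W[d==0]=np.nan; return W
def st():
    s=sensors.get_state(); print({k:np.round(s[k],4).tolist() for k in ('t','q','ee_pos','ee_rot','force','finger_gap')}); return s
E
python3 - <<'E'
from h import *
s=st(); print(R.from_rotvec(s['ee_rot']).as_matrix().round(3))
for n in('top','side'):
    p,d=cap(n,n+'0'); print(imaging.camera_model(n),(d>0).mean())
E
```

```text
pics
{'t': 0.0, 'q': [1.1382, 0.1165, 1.4423, 0.0, 1.584, -0.0378], 'ee_pos': [0.2595, 0.6229, 0.2305], 'ee_rot': [2.6134, 1.7423, -0.0016], 'force': [-0.4195, -0.3523, -0.2085], 'finger_gap': 0.0855}
[[ 0.385  0.923 -0.001]
 [ 0.923 -0.385 -0.001]
 [-0.001 -0.    -1.   ]]
{'vertical_fov': 47.73255301100164, 'cx': 314.4661584109458, 'cy': 250.39916344020676, 'pose': array([[-0.00875702, -0.99679028,  0.07957668,  0.36555001],
       [-0.99975269,  0.00710059, -0.02107468,  0.04169166],
       [ 0.020442  , -0.07974155, -0.99660595,  1.50606234],
       [ 0.        ,  0.        ,  0.        ,  1.        ]])} 0.99623046875
{'vertical_fov': 53.76062024649846, 'cx': 314.05854204965755, 'cy': 241.5728341281225, 'pose': array([[ 0.90398091, -0.24299061,  0.35181541,  0.1541229 ],
       [-0.42700967, -0.55527458,  0.71367562, -0.6224943 ],
       [ 0.02193768, -0.79537771, -0.60571696,  0.67946317],
       [ 0.        ,  0.        ,  0.        ,  1.        ]])} 0.9962272135416667
```

View pics/top0.png

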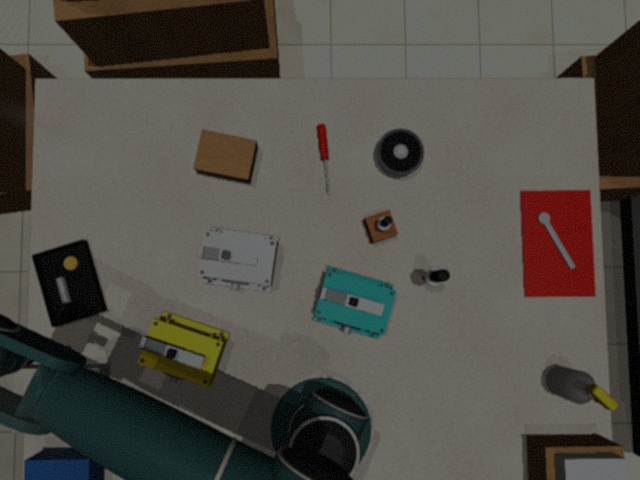

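View pics/side0.png

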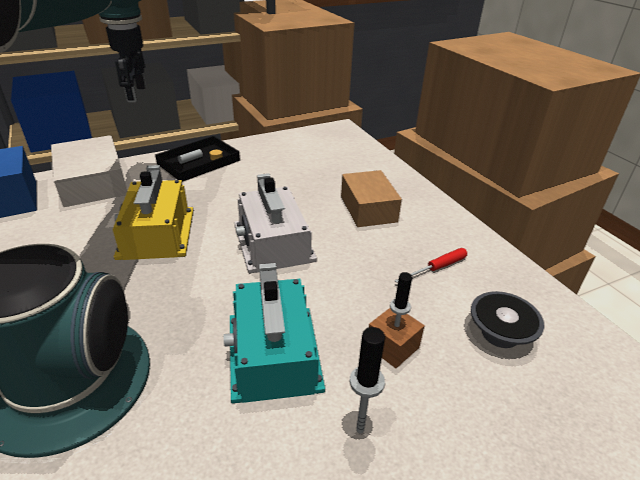

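The silver-grey casing is the gearbox meant, at top (238,258) and side (272,225). The yellow one (185,348) and teal one (354,300) are decoys. There are two gauges. The one in the wooden stand at top (383,224) is the smaller; the taller one standing free at (437,276) is the wrong size. I'll measure these and confirm in an enlarged crop.

```bash
cat > m.py <<'E'
from h import *
def rect(P): 
    c,s,a=cv2.minAreaRect((P[:,:2]*1000).astype(np.float32)); return np.round(c,1),np.round(s,1),round(a,1)
top=np.load('pics/top0.npz'); W=cloud('top',top['d']); sd=np.load('pics/side0.npz'); S=cloud('side',sd['d'])
def box(W,u0,u1,v0,v1,z0,z1):
    w=W[v0:v1,u0:u1].reshape(-1,3); return w[(w[:,2]>z0)&(w[:,2]<z1)]
print('bench z',np.nanmedian(W[180:220,440:500,2]),np.nanmedian(S[430:460,500:560,2]))
for n,a in dict(case=(190,290,218,300,.08,.1),casefeet=(190,290,218,300,.01,.3),rail=(190,290,218,300,.118,.14),grip=(190,290,218,300,.145,.17),stand=(355,405,200,250,.05,.07),gg=(355,410,200,250,.16,.2),gall=(355,410,200,250,.08,.2),big=(400,460,255,295,.16,.3)).items():
    P=box(W,*a); print('T',n,len(P),rect(P) if len(P)>2 else '',P.mean(0).round(4),P[:,2].max().round(3) if len(P) else '')
for n,a in dict(rail=(235,315,170,270,.118,.14),grip=(235,315,165,270,.148,.17),case=(235,315,165,270,.08,.1),gg=(385,425,260,325,.112,.19),col=(385,425,260,325,.095,.112)).items():
    P=box(S,*a); print('S',n,len(P),rect(P) if len(P)>2 else '',P.mean(0).round(4),P[:,2].max().round(3) if len(P) else '')
a=cv2.resize(cv2.convertScaleAbs(top['p'][215:300,190:300,::-1],alpha=1.6),(520,400),interpolation=cv2.INTER_CUBIC)
b=cv2.resize(sd['p'][160:275,225:325,::-1],(348,400),interpolation=cv2.INTER_CUBIC)
c=cv2.resize(sd['p'][255:445,330:430,::-1],(210,400),interpolation=cv2.INTER_CUBIC)
cv2.imwrite('pics/crop1.png',cv2.resize(np.hstack([a,b,c]),None,fx=.74,fy=.74))
E
python3 m.py
```

```text
bench z 0.001483562901720914 -0.0007085698855919809
T case 2710 (array([460.5, 214.1]), array([193. , 130.9]), 83.2) [0.4597 0.2087 0.0906] 0.1
T casefeet 4130 (array([475. , 207.8]), array([216.2, 270.1]), 6.2) [0.4581 0.2125 0.0874] 0.165
T rail 633 (array([464.7, 233.9]), array([152.2,  30.2]), 81.8) [0.4643 0.2332 0.1298] 0.14
T grip 73 (array([465.1, 235.1]), array([19.4, 21.3]), 80.9) [0.4645 0.2349 0.1579] 0.165
T stand 515 (array([ 547.1, -169.2]), array([70.5, 71.7]), 18.2) [ 0.5441 -0.1654  0.0608] 0.069
T gg 66 (array([ 546.3, -168.4]), array([19.3, 20.7]), 44.8) [ 0.5461 -0.1679  0.1734] 0.178
T gall 169 (array([ 544.6, -166.7]), array([33.3, 27.9]), 45.9) [ 0.5441 -0.1655  0.1381] 0.178
T big 195 (array([ 406.9, -290.6]), array([28.9, 28.2]), 58.2) [ 0.4068 -0.287   0.2116] 0.23
S rail 579 (array([432.8, 144.8]), array([347.1,  54.9]), 71.1) [0.442  0.1772 0.1294] 0.14
S grip 84 (array([463.5, 234.7]), array([20.6, 22.1]), 82.8) [0.4626 0.2317 0.1548] 0.16
S case 2321 (array([457.7, 214.8]), array([197.9, 127.3]), 81.4) [0.4536 0.1931 0.0889] 0.1
S gg 450 (array([ 544.9, -170. ]), array([21.8, 21.3]), 0.8) [ 0.5415 -0.1734  0.1489] 0.176
S col 186 (array([ 543.9, -171.4]), array([30.7, 35.6]), 58.8) [ 0.5407 -0.1744  0.1068] 0.112
```

View pics/crop1.png

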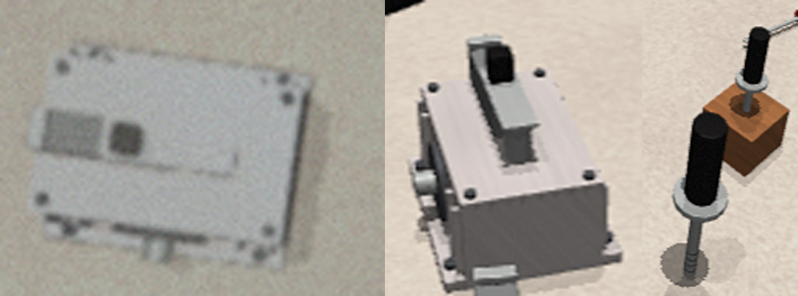

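The crop confirms both. The bare-metal casing is the right gearbox, and the gauge in the stand has its top at 0.174 m (12 + 162 mm), so it is the smaller one; the free one tops out at about 0.23 m. The lock is about 11 mm open, with the grip at (0.465, 0.235) and the gearbox yawed about -8°. Next I go to the lock with the jaws along gearbox x.

```bash
cat > go.py <<'E'
import sys; from h import *
# go.py x y z jawangle(deg, world) -> shift in tool axes (mm), yaw
def go(p,ang=None):
    s=sensors.get_state(); M=R.from_rotvec(s['ee_rot']).as_matrix()
    d=M.T@(np.array(p)-s['ee_pos'])*1000; a=np.degrees(np.arctan2(M[1,0],M[0,0]))
    y=0 if ang is None else (a-ang+90)%180-90
    print('t',round(s['t'],2),'pos',s['ee_pos'].round(4),'ang',a.round(1),'tilt',np.degrees(np.arccos(-M[2,2])).round(2),'shift',d.round(1),'yaw',round(y,1),'q6',s['q'][5].round(2),'F',s['force'].round(1),'gap',round(s['finger_gap'],4))
if __name__=='__main__':
    a=list(map(float,sys.argv[1:])); go(a[:3],a[3] if len(a)>3 else None)
E
python3 go.py .465 .235 .205 -8.2
```

```text
t 0.1 pos [0.2596 0.6229 0.2306] ang 67.4 tilt 0.06 shift [-279.   338.8   25.9] yaw 75.6 q6 -0.04 F [-0.1  0.6 -0.2] gap 0.0854
```

{"name": "jog_arm", "arguments": {"commands": [{"x": -20, "y": 24, "z": 0, "yaw": 5}, {"x": -54, "y": 66, "z": 0, "yaw": 14}, {"x": -90, "y": 109, "z": 0, "yaw": 24}, {"x": -126, "y": 153, "z": 0, "yaw": 34}, {"x": -162, "y": 197, "z": 4, "yaw": 44}, {"x": -198, "y": 241, "z": 8, "yaw": 54}, {"x": -234, "y": 284, "z": 13, "yaw": 63}, {"x": -262, "y": 318, "z": 18, "yaw": 71}, {"x": -275, "y": 334, "z": 23, "yaw": 75}, {"x": -279, "y": 339, "z": 26, "yaw": 75.6}], "jaw": -1, "force": 20}}

```text
t: 1.35
ee_pos: [0.4654, 0.234, 0.2045]
ee_rot: [3.132, -0.228, -0.001]
force: [0.1, 0.1, -0.2]
finger_gap: 0.0855
```

```bash
python3 go.py .465 .235 .136 -8.2
```

```text
t 1.35 pos [0.4654 0.234  0.2045] ang -8.3 tilt 0.09 shift [-0.5 -1.  68.5] yaw -0.1 q6 0.56 F [ 0.1  0.1 -0.2] gap 0.0855
```

{"name": "jog_arm", "arguments": {"commands": [{"x": -0.5, "y": -1, "z": 8}, {"x": -0.5, "y": -1, "z": 20}, {"x": -0.5, "y": -1, "z": 32}, {"x": -0.5, "y": -1, "z": 44}, {"x": -0.5, "y": -1, "z": 54}, {"x": -0.5, "y": -1, "z": 60}, {"x": -0.5, "y": -1, "z": 64}, {"x": -0.5, "y": -1, "z": 67}, {"x": -0.5, "y": -1, "z": 68}, {"x": -0.5, "y": -1, "z": 68}]}}

```text
invalid input at $.commands[0]: expected keys x, y, z, yaw
```

{"name": "jog_arm", "arguments": {"commands": [{"z": 0}, {"z": 0}, {"z": 0}, {"z": 0}, {"z": 0}, {"z": 0}, {"z": 0}, {"z": 0}, {"z": 0}, {"z": 0}], "jaw": 1, "force": 20}}

```text
invalid input at $.commands[0]: expected keys x, y, z, yaw
```

```bash
python3 go.py .4706 .2736 .136 -8.2
```

```text
t 1.35 pos [0.4654 0.234  0.2045] ang -8.3 tilt 0.09 shift [ -0.6 -40.   68.4] yaw -0.1 q6 0.56 F [ 0.1  0.1 -0.2] gap 0.0855
```

All four keys are required in every row.

{"name": "jog_arm", "arguments": {"commands": [{"x": -0.5, "y": -1, "z": 10, "yaw": 0}, {"x": -0.5, "y": -1, "z": 25, "yaw": 0}, {"x": -0.5, "y": -1, "z": 40, "yaw": 0}, {"x": -0.5, "y": -1, "z": 53, "yaw": 0}, {"x": -0.5, "y": -1, "z": 61, "yaw": 0}, {"x": -0.5, "y": -1, "z": 66, "yaw": 0}, {"x": -0.5, "y": -1, "z": 68, "yaw": 0}, {"x": -0.5, "y": -1, "z": 68, "yaw": 0}, {"x": -0.5, "y": -1, "z": 68, "yaw": 0}, {"x": -0.5, "y": -1, "z": 68, "yaw": 0}]}}

```text
t: 2.6
ee_pos: [0.4651, 0.235, 0.1367]
ee_rot: [3.132, -0.228, -0.001]
force: [-0.9, -1.1, -0.1]
finger_gap: 0.0851
```

{"name": "jog_arm", "arguments": {"commands": [{"x": 0, "y": 0, "z": 0, "yaw": 0}, {"x": 0, "y": 0, "z": 0, "yaw": 0}, {"x": 0, "y": 0, "z": 0, "yaw": 0}, {"x": 0, "y": 0, "z": 0, "yaw": 0}, {"x": 0, "y": 0, "z": 0, "yaw": 0}, {"x": 0, "y": 0, "z": 0, "yaw": 0}, {"x": 0, "y": 0, "z": 0, "yaw": 0}, {"x": 0, "y": 0, "z": 0, "yaw": 0}, {"x": 0, "y": 0, "z": 0, "yaw": 0}, {"x": 0, "y": 0, "z": 0, "yaw": 0}], "jaw": 1, "force": 20}}

```text
t: 3.85
ee_pos: [0.4637, 0.2354, 0.137]
ee_rot: [3.132, -0.227, -0.006]
force: [-17.2, 1.2, 9.3]
finger_gap: 0.0213
```

```bash
python3 go.py .4706 .2736 .136 -8.2
```

```text
t 3.85 pos [0.4637 0.2354 0.137 ] ang -8.3 tilt 0.24 shift [  1.4 -38.8   0.9] yaw -0.1 q6 0.56 F [-17.2   1.2   9.3] gap 0.0213
```

{"name": "jog_arm", "arguments": {"commands": [{"x": -1, "y": -2, "z": -1, "yaw": 0}, {"x": -2, "y": -7, "z": -1, "yaw": 0}, {"x": -2, "y": -14, "z": -1, "yaw": 0}, {"x": -2, "y": -21, "z": -1, "yaw": 0}, {"x": -2, "y": -28, "z": -1, "yaw": 0}, {"x": -2, "y": -33, "z": -1, "yaw": 0}, {"x": -2, "y": -37, "z": -1, "yaw": 0}, {"x": -2, "y": -39, "z": -1, "yaw": 0}, {"x": -2, "y": -40, "z": -1, "yaw": 0}, {"x": -2, "y": -41, "z": -1, "yaw": 0}]}}

```text
t: 5.1
ee_pos: [0.4688, 0.2736, 0.1372]
ee_rot: [3.127, -0.229, -0.003]
force: [11.8, -27.1, -4.1]
finger_gap: 0.0212
```

```bash
python3 go.py .4706 .2736 .136 -8.2
```

```text
t 5.1 pos [0.4688 0.2736 0.1372] ang -8.4 tilt 0.39 shift [ 1.8 -0.2  1.2] yaw -0.2 q6 0.63 F [ 11.8 -27.1  -4.1] gap 0.0212
```

{"name": "jog_arm", "arguments": {"commands": [{"x": 0, "y": 2, "z": 0, "yaw": 0}, {"x": 0, "y": 2, "z": 0, "yaw": 0}, {"x": 0, "y": 2, "z": 0, "yaw": 0}, {"x": 0, "y": 2, "z": 0, "yaw": 0}, {"x": 0, "y": 2, "z": -4, "yaw": 0}, {"x": 0, "y": 2, "z": -15, "yaw": 0}, {"x": 0, "y": 2, "z": -35, "yaw": 0}, {"x": 0, "y": 2, "z": -60, "yaw": 0}, {"x": 0, "y": 2, "z": -85, "yaw": 0}, {"x": 0, "y": 2, "z": -95, "yaw": 0}], "jaw": -1}}

```text
t: 6.35
ee_pos: [0.4691, 0.2725, 0.235]
ee_rot: [3.128, -0.229, 0.001]
force: [-0.7, -0.1, -0.1]
finger_gap: 0.0856
```

```bash
python3 go.py .546 -.169 .235 -8.2
```

```text
t 6.35 pos [0.4691 0.2725 0.235 ] ang -8.4 tilt 0.29 shift [140.3 425.6   2.3] yaw -0.2 q6 0.63 F [-0.7 -0.1 -0.1] gap 0.0856
```

{"name": "jog_arm", "arguments": {"commands": [{"x": 7, "y": 21, "z": 0, "yaw": 0}, {"x": 21, "y": 64, "z": 0, "yaw": 0}, {"x": 39, "y": 118, "z": 0, "yaw": 0}, {"x": 57, "y": 173, "z": 0, "yaw": 0}, {"x": 75, "y": 228, "z": 0, "yaw": 0}, {"x": 93, "y": 283, "z": 0, "yaw": 0}, {"x": 111, "y": 337, "z": 0, "yaw": 0}, {"x": 128, "y": 388, "z": 1, "yaw": 0}, {"x": 138, "y": 418, "z": 2, "yaw": 0}, {"x": 140, "y": 425.5, "z": 2, "yaw": 0}]}}

```text
t: 7.6
ee_pos: [0.5456, -0.1704, 0.2349]
ee_rot: [3.128, -0.232, -0.0]
force: [-0.4, 0.1, -0.1]
finger_gap: 0.0852
```

```bash
python3 go.py .546 -.169 .122 -8.2; cat > m2.py <<'E'
from h import *
from m import rect,box
p,d=cap('top','top1'); W=cloud('top',d)
p2,d2=cap('side','side1'); S=cloud('side',d2)
for n,X,a in [('case',W,(190,290,218,300,.08,.1)),('rail',W,(190,290,218,300,.118,.142)),('grip',W,(190,290,218,300,.145,.17)),('gripS',S,(235,315,150,270,.148,.17))]:
    P=box(X,*a); print(n,len(P),rect(P),P.mean(0).round(4))
a=cv2.resize(cv2.convertScaleAbs(p[215:300,190:300,::-1],alpha=1.8),(440,340),interpolation=cv2.INTER_CUBIC)
b=cv2.resize(p2[155:275,225:332,::-1],(303,340),interpolation=cv2.INTER_CUBIC)
cv2.imwrite('pics/crop2.png',np.hstack([a,b]))
E
python3 m2.py | tail -4
```

```text
t 7.6 pos [ 0.5456 -0.1704  0.2349] ang -8.5 tilt 0.28 shift [  0.2  -2.  112.9] yaw -0.3 q6 -0.2 F [-0.4  0.1 -0.1] gap 0.0852
case 2791 (array([461.2, 214.3]), array([190.7, 132.2]), 81.8) [0.4596 0.2081 0.0905]
rail 526 (array([464.7, 234.8]), array([149.2,  30.2]), 81.6) [0.465  0.2383 0.1304]
grip 77 (array([470.5, 272.9]), array([19.7, 21.9]), 79.2) [0.47   0.2725 0.1579]
gripS 76 (array([469. , 270.7]), array([20.9, 22.4]), 78.6) [0.4678 0.2693 0.1549]
```

View pics/crop2.png

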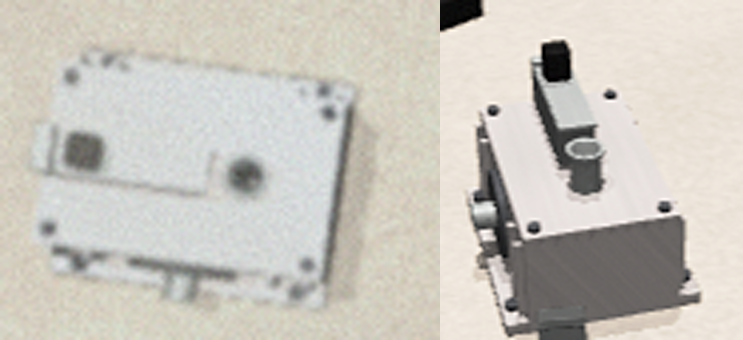

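The plate has cleared the tube: the mouth is open at top pixel (251,258) and side pixel (276,208), and the grip is at the end stop. Now I locate the mouth from both views while grasping the gauge.

```bash
cat > m3.py <<'E'
from h import *
from m import rect,box
def ray(n,u,v,z):
    m=imaging.camera_model(n); f=240/np.tan(np.radians(m['vertical_fov'])/2); T=np.array(m['pose'])
    r=T[:3,:3]@np.array([(u-m['cx'])/f,(v-m['cy'])/f,1]); o=T[:3,3]; return (o+r*(z-o[2])/r[2]).round(4)
t=np.load('pics/top1.npz');s=np.load('pics/side1.npz');W=cloud('top',t['d']);S=cloud('side',s['d'])
for n,X,a in [('top',W,(238,266,246,272)),('side',S,(258,295,195,235))]:
    P=box(X,*a,.112,.135); 
    c=np.array([.454,.174]); P=P[np.hypot(*(P[:,:2]-c).T)<.024]
    print(n,len(P),rect(P),cv2.minEnclosingCircle((P[:,:2]*1000).astype(np.float32)),P[:,2].mean())
g=cv2.cvtColor(t['p'],cv2.COLOR_RGB2GRAY).astype(float)[246:272,240:264]
w=np.clip(np.percentile(g,50)-15-g,0,None); 
v,u=np.mgrid[246:272,240:264]; m=np.hypot(u-251.3,v-258.3)<6; w=w*m; U,V=(u*w).sum()/w.sum(),(v*w).sum()/w.sum()
print('dark',U,V,ray('top',U,V,.12),'side',ray('side',276.2,207.9,.125))
# side rim ellipse crop
cv2.imwrite('pics/rim.png',cv2.resize(s['p'][195:235,255:300,::-1],(540,480),interpolation=cv2.INTER_CUBIC))
E
python3 m3.py | tail -3
```

```text
top 84 (array([457.5, 175.8]), array([31.5, 27.4]), 49.0) ((456.1292419433594, 178.56829833984375), 18.115097045898438) 0.12278079482858116
side 135 (array([456.9, 178.4]), array([37.3, 27.8]), 68.1) ((454.3011779785156, 178.576904296875), 19.445261001586914) 0.1203642949280268
dark 250.890873015873 258.565873015873 [0.4565 0.175  0.12  ] side [0.4529 0.1699 0.125 ]
```

{"name": "jog_arm", "arguments": {"commands": [{"x": 0, "y": -1.5, "z": 10, "yaw": 0}, {"x": 0, "y": -1.5, "z": 28, "yaw": 0}, {"x": 0, "y": -1.5, "z": 48, "yaw": 0}, {"x": 0, "y": -1.5, "z": 68, "yaw": 0}, {"x": 0, "y": -1.5, "z": 86, "yaw": 0}, {"x": 0, "y": -1.5, "z": 99, "yaw": 0}, {"x": 0, "y": -1.5, "z": 107, "yaw": 0}, {"x": 0, "y": -1.5, "z": 111, "yaw": 0}, {"x": 0, "y": -1.5, "z": 113, "yaw": 0}, {"x": 0, "y": -1.5, "z": 113, "yaw": 0}]}}

```text
t: 8.95
ee_pos: [0.5459, -0.1682, 0.1224]
ee_rot: [3.128, -0.23, 0.001]
force: [0.7, -0.1, 0.3]
finger_gap: 0.0851
```

{"name": "jog_arm", "arguments": {"commands": [{"x": 0, "y": 0, "z": 0, "yaw": 0}, {"x": 0, "y": 0, "z": 0, "yaw": 0}, {"x": 0, "y": 0, "z": 0, "yaw": 0}, {"x": 0, "y": 0, "z": 0, "yaw": 0}, {"x": 0, "y": 0, "z": 0, "yaw": 0}, {"x": 0, "y": 0, "z": 0, "yaw": 0}, {"x": 0, "y": 0, "z": 0, "yaw": 0}, {"x": 0, "y": 0, "z": 0, "yaw": 0}, {"x": 0, "y": 0, "z": 0, "yaw": 0}, {"x": 0, "y": 0, "z": 0, "yaw": 0}], "jaw": 1, "force": 25}}

```text
t: 10.2
ee_pos: [0.546, -0.1682, 0.1225]
ee_rot: [3.128, -0.23, 0.001]
force: [-1.0, -0.3, 2.2]
finger_gap: 0.0213
```

```bash
python3 go.py .546 -.169 .122 -8.2
```

```text
t 10.2 pos [ 0.546  -0.1682  0.1225] ang -8.4 tilt 0.29 shift [0.1 0.8 0.5] yaw -0.2 q6 -0.19 F [-1.  -0.3  2.2] gap 0.0213
```

{"name": "jog_arm", "arguments": {"commands": [{"x": 0, "y": 0, "z": -1, "yaw": 0}, {"x": 0, "y": 0, "z": -6, "yaw": 0}, {"x": 0, "y": 0, "z": -18, "yaw": 0}, {"x": 0, "y": 0, "z": -34, "yaw": 0}, {"x": 0, "y": 0, "z": -52, "yaw": 0}, {"x": 0, "y": 0, "z": -72, "yaw": 0}, {"x": 0, "y": 0, "z": -94, "yaw": 0}, {"x": 0, "y": 0, "z": -116, "yaw": 0}, {"x": 0, "y": 0, "z": -130, "yaw": 0}, {"x": 0, "y": 0, "z": -136, "yaw": 0}], "force": 40}}

```text
t: 11.45
ee_pos: [0.5461, -0.1675, 0.2594]
ee_rot: [3.128, -0.23, 0.002]
force: [0.4, -0.4, -1.8]
finger_gap: 0.0212
```

```bash
python3 go.py .456 .1745 .258 -8.2
```

```text
t 11.45 pos [ 0.5461 -0.1675  0.2594] ang -8.4 tilt 0.3 shift [-139.1 -325.2   -0.5] yaw -0.2 q6 -0.19 F [ 0.4 -0.4 -1.8] gap 0.0212
```

{"name": "jog_arm", "arguments": {"commands": [{"x": -5, "y": -12, "z": 0, "yaw": 0}, {"x": -19, "y": -45, "z": 0, "yaw": 0}, {"x": -38, "y": -88, "z": 0, "yaw": 0}, {"x": -58, "y": -135, "z": 0, "yaw": 0}, {"x": -78, "y": -182, "z": 0, "yaw": 0}, {"x": -98, "y": -229, "z": 0, "yaw": 0}, {"x": -116, "y": -272, "z": 0, "yaw": 0}, {"x": -131, "y": -306, "z": 0, "yaw": 0}, {"x": -137, "y": -321, "z": 0, "yaw": 0}, {"x": -139, "y": -325, "z": 0, "yaw": 0}]}}

```text
t: 12.7
ee_pos: [0.4557, 0.1748, 0.2571]
ee_rot: [3.128, -0.228, 0.001]
force: [0.3, 0.2, -0.8]
finger_gap: 0.0211
```

```bash
python3 go.py .456 .1745 .235 -8.2; python3 - <<'E'
from h import *
p,d=cap('side','side2'); p2,d2=cap('top','top2')
S=cloud('side',d)
# rod points below collar
m=(S[...,2]>.15)&(S[...,2]<.30)&(np.hypot(S[...,0]-.456,S[...,1]-.172)<.03)
v,u=np.nonzero(m); print(u.min(),u.max(),v.min(),v.max())
for z in np.arange(.145,.30,.012):
    k=m&(abs(S[...,2]-z)<.006)
    if k.sum()>2: 
        q=S[k]; print(round(z,3),k.sum(),q.mean(0).round(4), (np.nonzero(k)[1].mean()).round(1))
a=cv2.resize(p[100:230,215:335,::-1],(480,520),interpolation=cv2.INTER_CUBIC)
cv2.imwrite('pics/c3.png',a)
E
```

```text
t 12.7 pos [0.4557 0.1748 0.2571] ang -8.3 tilt 0.32 shift [ 0.3  0.1 22.1] yaw -0.1 q6 0.46 F [ 0.3  0.2 -0.8] gap 0.0211
261 290 128 197
0.157 18 [0.4554 0.1718 0.1566] 276.6
0.169 22 [0.4552 0.1712 0.1691] 276.5
0.181 26 [0.455  0.1722 0.1814] 276.0
0.193 24 [0.4554 0.1723 0.1932] 276.0
0.205 25 [0.4553 0.1722 0.2045] 275.9
0.217 20 [0.4548 0.1721 0.2166] 275.5
0.229 12 [0.455  0.172  0.2256] 275.5
0.241 120 [0.4535 0.1669 0.2411] 275.5
0.253 70 [0.4535 0.167  0.2532] 275.3
0.265 123 [0.4541 0.1659 0.2655] 275.6
0.277 141 [0.4534 0.1667 0.2768] 275.0
0.289 148 [0.4532 0.1666 0.2887] 274.7
```

View pics/c3.png

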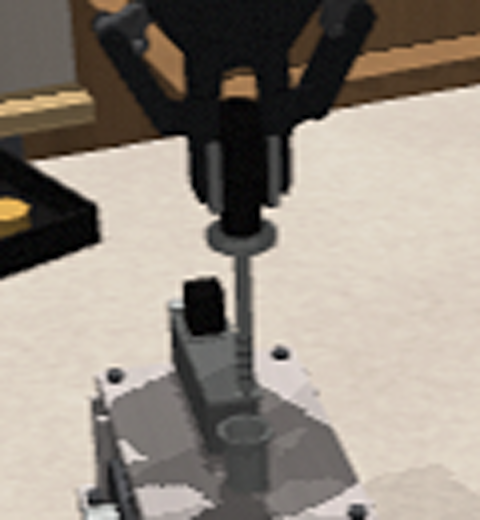

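```bash
python3 - <<'E'
from h import *
from scipy.optimize import least_squares
for tag,n in(('side1','side'),('top1','top')):
    W=cloud(n,np.load(f'pics/{tag}.npz')['d']).reshape(-1,3); W=W[(np.hypot(W[:,0]-.455,W[:,1]-.174)<.023)]
    P=W[(W[:,2]>.116)&(W[:,2]<.131)]
    print(n,len(P),np.histogram(P[:,2],bins=6))
    f=lambda c:np.clip(np.hypot(P[:,0]-c[0],P[:,1]-c[1])-.0155,0,None)+np.clip(.011-np.hypot(P[:,0]-c[0],P[:,1]-c[1]),0,None)
    r=least_squares(f,[.455,.174],loss='soft_l1',f_scale=.001); print(r.x.round(4),P.min(0).round(4),P.max(0).round(4))
m=imaging.camera_model('side'); f=240/np.tan(np.radians(m['vertical_fov'])/2); T=np.linalg.inv(m['pose'])
for q in([.456,.1745,.125],[.456,.1745,.09],[.456,.1745,.147],[.4545,.173,.125]):
    c=T@np.r_[q,1]; print(q,(c[:2]/c[2]*f+[m['cx'],m['cy']]).round(1))
E
```

```text
side 103 (array([17, 19, 36, 27,  1,  3]), array([0.11600815, 0.11848284, 0.12095753, 0.12343221, 0.1259069 ,
       0.12838159, 0.13085628]))
[0.4544 0.1742] [0.4408 0.1591 0.116 ] [0.4701 0.1951 0.1309]
top 75 (array([10,  7, 21, 19, 14,  4]), array([0.11680074, 0.11902829, 0.12125584, 0.12348339, 0.12571094,
       0.12793849, 0.13016604]))
[0.4553 0.1743] [0.4421 0.1613 0.1168] [0.4705 0.1966 0.1302]
[0.456, 0.1745, 0.125] [276.8 206.5]
[0.456, 0.1745, 0.09] [277.2 220. ]
[0.456, 0.1745, 0.147] [276.5 197.7]
[0.4545, 0.173, 0.125] [276.4 207. ]
```

{"name": "jog_arm", "arguments": {"commands": [{"x": -1, "y": 0.5, "z": 3, "yaw": 0}, {"x": -1, "y": 0.5, "z": 10, "yaw": 0}, {"x": -1, "y": 0.5, "z": 18, "yaw": 0}, {"x": -1, "y": 0.5, "z": 26, "yaw": 0}, {"x": -1, "y": 0.5, "z": 34, "yaw": 0}, {"x": -1, "y": 0.5, "z": 42, "yaw": 0}, {"x": -1, "y": 0.5, "z": 50, "yaw": 0}, {"x": -1, "y": 0.5, "z": 57, "yaw": 0}, {"x": -1, "y": 0.5, "z": 60, "yaw": 0}, {"x": -1, "y": 0.5, "z": 60, "yaw": 0}]}}

```text
t: 14.05
ee_pos: [0.4551, 0.1733, 0.1972]
ee_rot: [3.128, -0.23, 0.002]
force: [0.0, -0.5, -1.2]
finger_gap: 0.0209
```

```bash
python3 go.py .4545 .174 .147 -8.2
```

```text
t 14.05 pos [0.4551 0.1733 0.1972] ang -8.4 tilt 0.32 shift [-0.8 -0.9 50.2] yaw -0.2 q6 0.46 F [ 0.  -0.5 -1.2] gap 0.0209
```

{"name": "jog_arm", "arguments": {"commands": [{"x": -0.4, "y": -0.5, "z": 4, "yaw": 0}, {"x": -0.4, "y": -0.5, "z": 11, "yaw": 0}, {"x": -0.4, "y": -0.5, "z": 19, "yaw": 0}, {"x": -0.4, "y": -0.5, "z": 27, "yaw": 0}, {"x": -0.4, "y": -0.5, "z": 34, "yaw": 0}, {"x": -0.4, "y": -0.5, "z": 40, "yaw": 0}, {"x": -0.4, "y": -0.5, "z": 45, "yaw": 0}, {"x": -0.4, "y": -0.5, "z": 48, "yaw": 0}, {"x": -0.4, "y": -0.5, "z": 50, "yaw": 0}, {"x": -0.4, "y": -0.5, "z": 51, "yaw": 0}]}}

```text
t: 15.3
ee_pos: [0.4548, 0.1736, 0.1462]
ee_rot: [3.128, -0.23, 0.002]
force: [-0.2, -0.9, -0.9]
finger_gap: 0.0213
```

```bash
python3 go.py .4545 .174 .145 -8.2
```

```text
t 15.3 pos [0.4548 0.1736 0.1462] ang -8.4 tilt 0.32 shift [-0.4 -0.4  1.2] yaw -0.2 q6 0.46 F [-0.2 -0.9 -0.9] gap 0.0213
```

{"name": "jog_arm", "arguments": {"commands": [{"x": 0, "y": 0, "z": 0.4, "yaw": 0}, {"x": 0, "y": 0, "z": 0.8, "yaw": 0}, {"x": 0, "y": 0, "z": 1.2, "yaw": 0}, {"x": 0, "y": 0, "z": 1.4, "yaw": 0}, {"x": 0, "y": 0, "z": 1.6, "yaw": 0}, {"x": 0, "y": 0, "z": 1.6, "yaw": 0}, {"x": 0, "y": 0, "z": 1.6, "yaw": 0}, {"x": 0, "y": 0, "z": 1.6, "yaw": 0}, {"x": 0, "y": 0, "z": 1.6, "yaw": 0}, {"x": 0, "y": 0, "z": 1.6, "yaw": 0}]}}

```text
t: 16.55
ee_pos: [0.455, 0.1736, 0.1457]
ee_rot: [3.128, -0.23, 0.003]
force: [-4.6, -2.4, 9.9]
finger_gap: 0.0214
```

```bash
python3 go.py .4545 .174 .145 -8.2; python3 - <<'E'
from h import *
p,d=cap('side','side3')
cv2.imwrite('pics/c4.png',cv2.resize(p[140:240,225:325,::-1],(500,500),interpolation=cv2.INTER_CUBIC))
E
```

```text
t 16.55 pos [0.455  0.1736 0.1457] ang -8.4 tilt 0.32 shift [-0.5 -0.3  0.7] yaw -0.2 q6 0.46 F [-4.6 -2.4  9.9] gap 0.0214
```

View pics/c4.png

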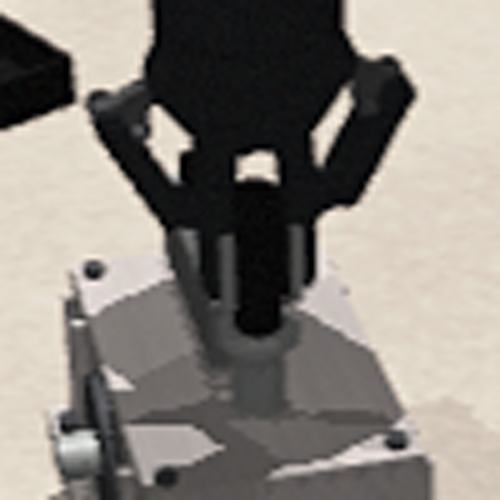

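The collar sits on the mouth with 10 N of contact, upright and centred. I hold briefly, then draw it out.

To level the rod with a tool that only points down, I'll pivot it between the pads by resting its tip on the top of the fixed stand.

{"name": "jog_arm", "arguments": {"commands": [{"x": 0, "y": 0, "z": 0.3, "yaw": 0}, {"x": 0, "y": 0, "z": 0.3, "yaw": 0}, {"x": 0, "y": 0, "z": 0.3, "yaw": 0}, {"x": 0, "y": 0, "z": 0, "yaw": 0}, {"x": 0, "y": 0, "z": -8, "yaw": 0}, {"x": 0, "y": 0, "z": -24, "yaw": 0}, {"x": 0, "y": 0, "z": -46, "yaw": 0}, {"x": 0, "y": 0, "z": -74, "yaw": 0}, {"x": 0, "y": 0, "z": -102, "yaw": 0}, {"x": 0, "y": 0, "z": -118, "yaw": 0}]}}

```text
t: 17.85
ee_pos: [0.455, 0.1743, 0.266]
ee_rot: [3.129, -0.23, 0.006]
force: [0.1, 0.4, -0.4]
finger_gap: 0.0212
```

```bash
python3 go.py .521 -.154 .262 18.2
```

```text
t 17.85 pos [0.455  0.1743 0.266 ] ang -8.4 tilt 0.33 shift [113.3 315.1   5.7] yaw -26.6 q6 0.46 F [ 0.1  0.4 -0.4] gap 0.0212
```

{"name": "jog_arm", "arguments": {"commands": [{"x": 4, "y": 12, "z": 0, "yaw": -1}, {"x": 15, "y": 43, "z": 0, "yaw": -4}, {"x": 31, "y": 85, "z": 0, "yaw": -7}, {"x": 47, "y": 131, "z": 1, "yaw": -11}, {"x": 63, "y": 176, "z": 2, "yaw": -15}, {"x": 80, "y": 222, "z": 3, "yaw": -19}, {"x": 95, "y": 264, "z": 4, "yaw": -22}, {"x": 107, "y": 297, "z": 5, "yaw": -25}, {"x": 112, "y": 311, "z": 6, "yaw": -26.5}, {"x": 113, "y": 315, "z": 6, "yaw": -26.6}]}}

```text
t: 19.1
ee_pos: [0.5207, -0.1546, 0.2615]
ee_rot: [3.098, 0.494, 0.003]
force: [0.2, 0.2, -1.5]
finger_gap: 0.0212
```

```bash
python3 go.py .521 -.154 .172 18.2
```

```text
t 19.1 pos [ 0.5207 -0.1546  0.2615] ang 18.1 tilt 0.29 shift [ 0.4 -0.9 89.5] yaw -0.1 q6 -0.65 F [ 0.2  0.2 -1.5] gap 0.0212
```

{"name": "jog_arm", "arguments": {"commands": [{"x": 0, "y": -1, "z": 8, "yaw": 0}, {"x": 0, "y": -1, "z": 24, "yaw": 0}, {"x": 0, "y": -1, "z": 44, "yaw": 0}, {"x": 0, "y": -1, "z": 64, "yaw": 0}, {"x": 0, "y": -1, "z": 78, "yaw": 0}, {"x": 0, "y": -1, "z": 86, "yaw": 0}, {"x": 0, "y": -1, "z": 89, "yaw": 0}, {"x": 0, "y": -1, "z": 90.5, "yaw": 0}, {"x": 0, "y": -1, "z": 91.5, "yaw": 0}, {"x": 0, "y": -1, "z": 92, "yaw": 0}]}}

```text
t: 20.35
ee_pos: [0.5209, -0.1541, 0.1703]
ee_rot: [3.097, 0.494, 0.005]
force: [-0.9, -0.2, 6.6]
finger_gap: 0.0209
```

```bash
python3 go.py .521 -.154 .1705 18.2
```

```text
t 20.35 pos [ 0.5209 -0.1541  0.1703] ang 18.1 tilt 0.36 shift [ 0.1 -0.1 -0.2] yaw -0.1 q6 -0.65 F [-0.9 -0.2  6.6] gap 0.0209
```

{"name": "jog_arm", "arguments": {"commands": [{"x": 0, "y": 5.6, "z": 1.1, "yaw": 0}, {"x": 0, "y": 11.2, "z": 1.5, "yaw": 0}, {"x": 0, "y": 16.8, "z": 2.1, "yaw": 0}, {"x": 0, "y": 22.4, "z": 3, "yaw": 0}, {"x": 0, "y": 27.9, "z": 4.1, "yaw": 0}, {"x": 0, "y": 33.4, "z": 5.4, "yaw": 0}, {"x": 0, "y": 38.8, "z": 7, "yaw": 0}, {"x": 0, "y": 44.1, "z": 8.8, "yaw": 0}, {"x": 0, "y": 49.4, "z": 10.8, "yaw": 0}, {"x": 0, "y": 54.5, "z": 13, "yaw": 0}], "force": 20}}

```text
t: 21.6
ee_pos: [0.538, -0.2063, 0.1574]
ee_rot: [3.097, 0.494, 0.005]
force: [-1.0, 0.9, 4.1]
finger_gap: 0.0206
```

```bash
python3 go.py .521 -.154 .1705 18.2; python3 - <<'E'
from h import *
p,d=cap('side','side4')
cv2.imwrite('pics/c5.png',cv2.resize(p[190:370,330:530,::-1],(600,540),interpolation=cv2.INTER_CUBIC))
E
```

```text
t 21.6 pos [ 0.538  -0.2063  0.1574] ang 18.1 tilt 0.35 shift [  0.1 -54.9 -13.4] yaw -0.1 q6 -0.72 F [-1.   0.9  4.1] gap 0.0206
```

View pics/c5.png

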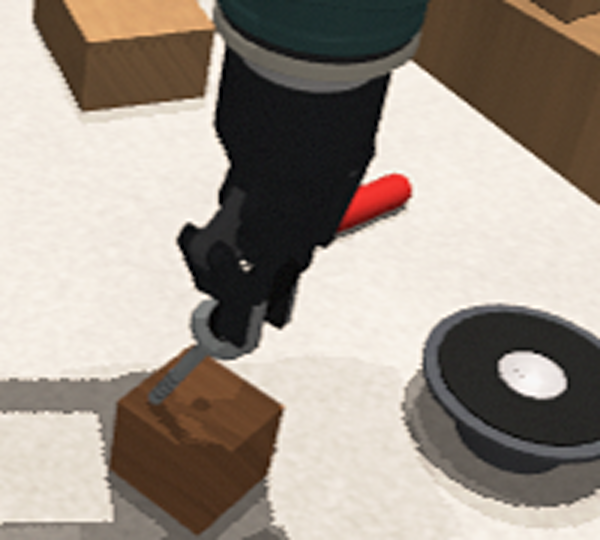

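The rod is pivoting in the grip, with its tip resting on the stand at crop pixel (155,398), and forces are low. I continue the arc.

{"name": "jog_arm", "arguments": {"commands": [{"x": 0, "y": 6.1, "z": 3.7, "yaw": 0}, {"x": 0, "y": 12, "z": 7.1, "yaw": 0}, {"x": 0, "y": 17.7, "z": 10.7, "yaw": 0}, {"x": 0, "y": 23.2, "z": 14.6, "yaw": 0}, {"x": 0, "y": 28.5, "z": 18.9, "yaw": 0}, {"x": 0, "y": 33.6, "z": 23.4, "yaw": 0}, {"x": 0, "y": 38.4, "z": 28.1, "yaw": 0}, {"x": 0, "y": 43, "z": 33.1, "yaw": 0}, {"x": 0, "y": 47.3, "z": 38.3, "yaw": 0}, {"x": 0, "y": 51.4, "z": 43.8, "yaw": 0}]}}

```text
t: 22.9
ee_pos: [0.5542, -0.256, 0.1132]
ee_rot: [3.097, 0.494, 0.004]
force: [-1.4, -0.6, 2.2]
finger_gap: 0.0211
```

```bash
python3 go.py .521 -.154 .1705 18.2
```

```text
t 22.9 pos [ 0.5542 -0.256   0.1132] ang 18.1 tilt 0.34 shift [   0.2 -106.9  -57.9] yaw -0.1 q6 -0.79 F [-1.4 -0.6  2.2] gap 0.0211
```

{"name": "jog_arm", "arguments": {"commands": [{"x": 0, "y": 4.8, "z": 8, "yaw": 0}, {"x": 0, "y": 9, "z": 16, "yaw": 0}, {"x": 0, "y": 12.7, "z": 24.4, "yaw": 0}, {"x": 0, "y": 15.8, "z": 33, "yaw": 0}, {"x": 0, "y": 18.3, "z": 41.5, "yaw": 0}, {"x": 0, "y": 20.2, "z": 50, "yaw": 0}, {"x": 0, "y": 21.2, "z": 56.5, "yaw": 0}, {"x": 0, "y": 21.8, "z": 62, "yaw": 0}, {"x": 0, "y": 22, "z": 66, "yaw": 0}, {"x": 0, "y": 22, "z": 68, "yaw": 0}]}}

```text
t: 24.15
ee_pos: [0.5613, -0.2772, 0.0451]
ee_rot: [3.097, 0.494, 0.004]
force: [0.6, -1.1, 1.9]
finger_gap: 0.0214
```

```bash
python3 go.py .521 -.154 .1705 18.2; python3 - <<'E'
from h import *
p,d=cap('side','side5')
cv2.imwrite('pics/c6.png',cv2.resize(p[190:370,330:530,::-1],(600,540),interpolation=cv2.INTER_CUBIC))
E
```

```text
t 24.15 pos [ 0.5613 -0.2772  0.0451] ang 18.1 tilt 0.33 shift [   0.2 -128.9 -126.1] yaw -0.1 q6 -0.81 F [ 0.6 -1.1  1.9] gap 0.0214
```

View pics/c6.png

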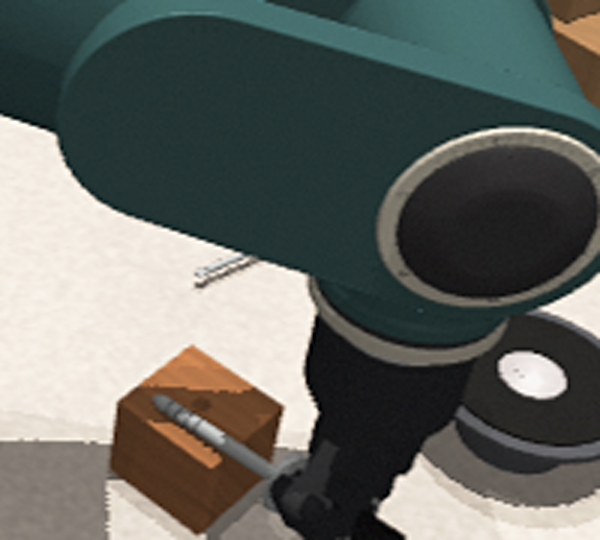

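The rod now lies along the stand top, tip at crop pixel (158,402). I firm the grip and lift it straight up.

{"name": "jog_arm", "arguments": {"commands": [{"x": 0, "y": 0, "z": 0, "yaw": 0}, {"x": 0, "y": 0, "z": 0, "yaw": 0}, {"x": 0, "y": 0, "z": 0, "yaw": 0}, {"x": 0, "y": 0, "z": -2, "yaw": 0}, {"x": 0, "y": 0, "z": -10, "yaw": 0}, {"x": 0, "y": 0, "z": -22, "yaw": 0}, {"x": 0, "y": 0, "z": -37, "yaw": 0}, {"x": 0, "y": 0, "z": -54, "yaw": 0}, {"x": 0, "y": 0, "z": -70, "yaw": 0}, {"x": 0, "y": 0, "z": -82, "yaw": 0}], "force": 70}}

```text
t: 25.45
ee_pos: [0.5611, -0.2769, 0.1285]
ee_rot: [3.097, 0.493, 0.005]
force: [-0.0, -0.5, -1.1]
finger_gap: 0.0202
```

{"name": "jog_arm", "arguments": {"commands": [{"x": 0, "y": 0, "z": -10, "yaw": 0}, {"x": 0, "y": 0, "z": -25, "yaw": 0}, {"x": 0, "y": 0, "z": -45, "yaw": 0}, {"x": 0, "y": 0, "z": -65, "yaw": 0}, {"x": 0, "y": 0, "z": -83, "yaw": 0}, {"x": 0, "y": 0, "z": -96, "yaw": 0}, {"x": 0, "y": 0, "z": -102, "yaw": 0}, {"x": 0, "y": 0, "z": -104, "yaw": 0}, {"x": 0, "y": 0, "z": -104, "yaw": 0}, {"x": 0, "y": 0, "z": -104, "yaw": 0}]}}

```text
t: 26.7
ee_pos: [0.5606, -0.2763, 0.2319]
ee_rot: [3.097, 0.493, 0.004]
force: [0.6, 0.1, -0.8]
finger_gap: 0.0207
```

```bash
python3 go.py .561 -.277 .231; python3 - <<'E'
from h import *
g=np.array([.561,-.277]); w=np.array([-.31,.95])
for n in('side','top'):
    p,d=cap(n,n+'6'); W=cloud(n,d); L=(W[...,:2]-g)@w; C=(W[...,:2]-g)@np.array([.95,.31])
    m=(W[...,2]>.19)&(W[...,2]<.32)&(L>.045)&(L<.14)&(abs(C)<.03); q=W[m]; l=L[m]
    v,u=np.nonzero(m)
    if len(q)<5: print(n,len(q)); continue
    k=np.polyfit(l,q[:,2],1); print(n,len(q),'slope deg',np.degrees(np.arctan(k[0])),'z',q[:,2].mean(),'L',l.min(),l.max(),'px',u.min(),u.max(),v.min(),v.max())
cv2.imwrite('pics/c7.png',np.hstack([cv2.imread('pics/side6.png')[130:430,270:590],cv2.convertScaleAbs(cv2.imread('pics/top6.png')[100:400,180:500],alpha=1.5)]))
E
```

```text
t 26.7 pos [ 0.5606 -0.2763  0.2319] ang 18.1 tilt 0.34 shift [0.2 0.8 0.9] yaw 0 q6 -0.81 F [ 0.6  0.1 -0.8] gap 0.0207
side 304 slope deg -6.011421966586897 z 0.2517240970345285 L 0.04501002657267777 0.12807221456404716 px 393 440 238 263
top 108 slope deg -7.544927005836775 z 0.2539328798347456 L 0.059356544790588425 0.12801217969842907 px 387 415 215 227
```

View pics/c7.png

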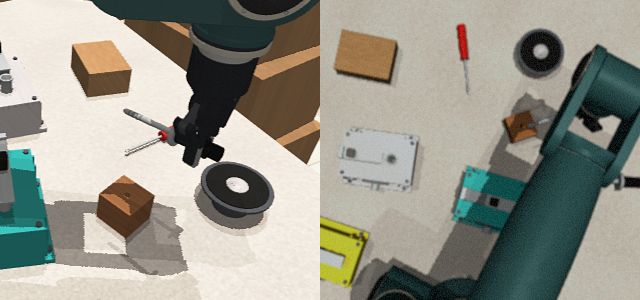

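```bash
python3 - <<'E'
from h import *
g=np.array([.5606,-.2763]); w=np.array([-.311,.95])
for n in('side','top'):
    W=cloud(n,np.load(f'pics/{n}6.npz')['d']); L=(W[...,:2]-g)@w; C=(W[...,:2]-g)@np.array([.95,.311])
    m=(W[...,2]>.225)&(W[...,2]<.275)&(L>.03)&(L<.14)&(abs(C)<.02); q=W[m]; l=L[m]
    for a in np.arange(.03,.135,.01):
        k=(l>=a)&(l<a+.01); 
        if k.sum(): print(n,round(a,2),k.sum(),q[k,2].min().round(4),np.median(q[k,2]).round(4),q[k,2].max().round(4),C[m][k].mean().round(4))
E
```

```text
side 0.03 124 0.2393 0.2571 0.2713 -0.0133
side 0.04 22 0.2506 0.2564 0.258 -0.0034
side 0.05 40 0.2503 0.2552 0.258 -0.0033
side 0.06 41 0.2493 0.2542 0.2566 -0.0026
side 0.07 40 0.2471 0.2524 0.2563 -0.0032
side 0.08 37 0.2473 0.2523 0.2551 -0.0028
side 0.09 38 0.2447 0.2514 0.2546 -0.003
side 0.1 35 0.2435 0.2505 0.2527 -0.003
side 0.11 33 0.243 0.249 0.2521 -0.0027
side 0.12 18 0.2427 0.2476 0.2504 -0.003
top 0.05 2 0.2536 0.2565 0.2594 0.0045
top 0.06 13 0.2521 0.2571 0.261 0.0011
top 0.07 18 0.2526 0.2566 0.2626 0.0001
top 0.08 15 0.2511 0.2555 0.2583 0.0
top 0.09 17 0.2435 0.2526 0.2604 -0.0
top 0.1 16 0.2452 0.2522 0.2566 0.0004
top 0.11 17 0.2461 0.2519 0.2553 0.0005
top 0.12 10 0.2466 0.2499 0.2516 -0.0001
```

The tip sags about 6°. There is plenty of time, so I raise the grip force, check for creep, and press the tip on the stand again to correct it.

{"name": "jog_arm", "arguments": {"commands": [{"x": 0, "y": 0, "z": 5, "yaw": 0}, {"x": 0, "y": 0, "z": 20, "yaw": 0}, {"x": 0, "y": 0, "z": 40, "yaw": 0}, {"x": 0, "y": 0, "z": 65, "yaw": 0}, {"x": 0, "y": 0, "z": 90, "yaw": 0}, {"x": 0, "y": 0, "z": 112, "yaw": 0}, {"x": 0, "y": 0, "z": 128, "yaw": 0}, {"x": 0, "y": 0, "z": 136, "yaw": 0}, {"x": 0, "y": 0, "z": 140, "yaw": 0}, {"x": 0, "y": 0, "z": 140, "yaw": 0}], "force": 110}}

```text
t: 28.05
ee_pos: [0.5613, -0.2771, 0.0924]
ee_rot: [3.097, 0.493, 0.005]
force: [0.4, -0.0, -0.6]
finger_gap: 0.0197
```

```bash
cat > sl.py <<'E'
from h import *
import sys
def slope(tag):
    s=sensors.get_state(); M=R.from_rotvec(s['ee_rot']).as_matrix(); g=s['ee_pos']; w=-M[:2,1]; c=M[:2,0]
    p,d=cap('side',tag); W=cloud('side',d); L=(W[...,:2]-g[:2])@w; C=(W[...,:2]-g[:2])@c
    z=W[...,2]-g[2]-.019; m=(abs(z)<.03)&(L>.045)&(L<.122)&(abs(C)<.012); l=L[m]; k=np.polyfit(l,z[m],1)
    print('t',s['t'],'TCP',g.round(4),'F',s['force'].round(1),'gap',s['finger_gap'],'n',m.sum(),'slope deg',np.degrees(np.arctan(k[0])).round(2),'dz',z[m].mean().round(4),'tip L',L[(abs(z)<.03)&(L>.045)&(L<.15)&(abs(C)<.012)].max().round(4))
slope(sys.argv[1])
E
python3 sl.py side7
```

```text
t 28.05 TCP [ 0.5613 -0.2771  0.0924] F [ 0.4 -0.  -0.6] gap 0.019744464278616123 n 240 slope deg -5.79 dz 0.0013 tip L 0.128
```

{"name": "jog_arm", "arguments": {"commands": [{"x": 0, "y": 0, "z": 6, "yaw": 0}, {"x": 0, "y": 0, "z": 17, "yaw": 0}, {"x": 0, "y": 0, "z": 28, "yaw": 0}, {"x": 0, "y": 0, "z": 37, "yaw": 0}, {"x": 0, "y": 0, "z": 43, "yaw": 0}, {"x": 0, "y": 0, "z": 47, "yaw": 0}, {"x": 0, "y": 0, "z": 50, "yaw": 0}, {"x": 0, "y": 0, "z": 53, "yaw": 0}, {"x": 0, "y": 0, "z": 55.5, "yaw": 0}, {"x": 0, "y": 0, "z": 56, "yaw": 0}], "force": 40}}

```text
t: 29.35
ee_pos: [0.5622, -0.2776, 0.0372]
ee_rot: [3.096, 0.493, 0.008]
force: [3.2, -1.9, 5.8]
finger_gap: 0.0198
```

```bash
python3 sl.py side8
```

```text
t 29.35 TCP [ 0.5622 -0.2776  0.0372] F [ 3.2 -1.9  5.8] gap 0.01984294491680196 n 463 slope deg 3.83 dz 0.0036 tip L 0.1442
```

{"name": "jog_arm", "arguments": {"commands": [{"x": 0, "y": 0, "z": 0, "yaw": 0}, {"x": 0, "y": 0, "z": 0, "yaw": 0}, {"x": 0, "y": 0, "z": 0, "yaw": 0}, {"x": 0, "y": 0, "z": 0, "yaw": 0}, {"x": 0, "y": 0, "z": -4, "yaw": 0}, {"x": 0, "y": 0, "z": -14, "yaw": 0}, {"x": 0, "y": 0, "z": -28, "yaw": 0}, {"x": 0, "y": 0, "z": -42, "yaw": 0}, {"x": 0, "y": 0, "z": -50, "yaw": 0}, {"x": 0, "y": 0, "z": -54, "yaw": 0}], "force": 110}}

```text
t: 30.65
ee_pos: [0.5619, -0.2774, 0.092]
ee_rot: [3.096, 0.493, 0.008]
force: [0.0, -0.6, -1.4]
finger_gap: 0.0196
```

```bash
python3 sl.py side9
```

```text
t 30.65 TCP [ 0.5619 -0.2774  0.092 ] F [ 0.  -0.6 -1.4] gap 0.019593088455538595 n 247 slope deg -2.17 dz 0.0063 tip L 0.1269
```

{"name": "jog_arm", "arguments": {"commands": [{"x": 0, "y": 0, "z": 6, "yaw": 0}, {"x": 0, "y": 0, "z": 17, "yaw": 0}, {"x": 0, "y": 0, "z": 28, "yaw": 0}, {"x": 0, "y": 0, "z": 38, "yaw": 0}, {"x": 0, "y": 0, "z": 46, "yaw": 0}, {"x": 0, "y": 0, "z": 51, "yaw": 0}, {"x": 0, "y": 0, "z": 54, "yaw": 0}, {"x": 0, "y": 0, "z": 56.5, "yaw": 0}, {"x": 0, "y": 0, "z": 58.5, "yaw": 0}, {"x": 0, "y": 0, "z": 58.5, "yaw": 0}], "force": 40}}

```text
t: 31.95
ee_pos: [0.5628, -0.2779, 0.0348]
ee_rot: [3.095, 0.493, 0.01]
force: [-3.6, 1.3, 10.4]
finger_gap: 0.0194
```

{"name": "jog_arm", "arguments": {"commands": [{"x": 0, "y": 0, "z": 0, "yaw": 0}, {"x": 0, "y": 0, "z": 0, "yaw": 0}, {"x": 0, "y": 0, "z": 0, "yaw": 0}, {"x": 0, "y": 0, "z": -4, "yaw": 0}, {"x": 0, "y": 0, "z": -14, "yaw": 0}, {"x": 0, "y": 0, "z": -30, "yaw": 0}, {"x": 0, "y": 0, "z": -50, "yaw": 0}, {"x": 0, "y": 0, "z": -70, "yaw": 0}, {"x": 0, "y": 0, "z": -86, "yaw": 0}, {"x": 0, "y": 0, "z": -94, "yaw": 0}], "force": 110}}

```text
t: 33.2
ee_pos: [0.5623, -0.2774, 0.1303]
ee_rot: [3.094, 0.493, 0.011]
force: [0.5, -0.2, -1.8]
finger_gap: 0.02
```

```bash
python3 sl.py side10; python3 go.py .562 -.277 .226
```

```text
t 33.2 TCP [ 0.5623 -0.2774  0.1303] F [ 0.5 -0.2 -1.8] gap 0.020041262699242193 n 264 slope deg -2.79 dz 0.0061 tip L 0.1278
t 33.25 pos [ 0.5624 -0.2775  0.1308] ang 18.1 tilt 0.66 shift [  0.3   0.3 -95.2] yaw 0 q6 -0.81 F [ 0.2 -0.7  0.7] gap 0.0199
```

The rod is level to about 2–3° and not creeping. I raise it to 25 cm and settle.

{"name": "jog_arm", "arguments": {"commands": [{"x": 0, "y": 0, "z": -6, "yaw": 0}, {"x": 0, "y": 0, "z": -20, "yaw": 0}, {"x": 0, "y": 0, "z": -38, "yaw": 0}, {"x": 0, "y": 0, "z": -57, "yaw": 0}, {"x": 0, "y": 0, "z": -75, "yaw": 0}, {"x": 0, "y": 0, "z": -88, "yaw": 0}, {"x": 0, "y": 0, "z": -94, "yaw": 0}, {"x": 0, "y": 0, "z": -96, "yaw": 0}, {"x": 0, "y": 0, "z": -96, "yaw": 0}, {"x": 0, "y": 0, "z": -96, "yaw": 0}]}}

```text
t: 34.5
ee_pos: [0.5615, -0.2767, 0.2261]
ee_rot: [3.095, 0.493, 0.011]
force: [-0.0, 0.1, -1.2]
finger_gap: 0.0198
```

{"name": "jog_arm", "arguments": {"commands": [{"x": 0, "y": 0, "z": 0, "yaw": 0}, {"x": 0, "y": 0, "z": 0, "yaw": 0}, {"x": 0, "y": 0, "z": 0, "yaw": 0}, {"x": 0, "y": 0, "z": 0, "yaw": 0}, {"x": 0, "y": 0, "z": 0, "yaw": 0}, {"x": 0, "y": 0, "z": 0, "yaw": 0}, {"x": 0, "y": 0, "z": 0, "yaw": 0}, {"x": 0, "y": 0, "z": 0, "yaw": 0}, {"x": 0, "y": 0, "z": 0, "yaw": 0}, {"x": 0, "y": 0, "z": 0, "yaw": 0}]}}

```text
t: 35.75
ee_pos: [0.5614, -0.2767, 0.2261]
ee_rot: [3.095, 0.493, 0.011]
force: [0.2, -0.7, -0.8]
finger_gap: 0.02
```

```bash
python3 sl.py side11; python3 - <<'E'
from h import *
from m import rect,box
s=np.load('pics/side11.npz'); S=cloud('side',s['d']); p,d=cap('top','top11')
P=box(S,235,315,150,270,.148,.17); print('grip',rect(P))
cv2.imwrite('pics/c8.png',np.hstack([s['p'][100:400,230:590,::-1],cv2.convertScaleAbs(p[100:400,180:500,::-1],alpha=1.5)]))
E
```

```text
t 35.75 TCP [ 0.5614 -0.2767  0.2261] F [ 0.2 -0.7 -0.8] gap 0.020037809058636426 n 305 slope deg -2.51 dz 0.0059 tip L 0.1273
bench z 0.001483562901720914 -0.0007085698855919809
T case 2710 (array([460.5, 214.1]), array([193. , 130.9]), 83.2) [0.4597 0.2087 0.0906] 0.1
T casefeet 4130 (array([475. , 207.8]), array([216.2, 270.1]), 6.2) [0.4581 0.2125 0.0874] 0.165
T rail 633 (array([464.7, 233.9]), array([152.2,  30.2]), 81.8) [0.4643 0.2332 0.1298] 0.14
T grip 73 (array([465.1, 235.1]), array([19.4, 21.3]), 80.9) [0.4645 0.2349 0.1579] 0.165
T stand 515 (array([ 547.1, -169.2]), array([70.5, 71.7]), 18.2) [ 0.5441 -0.1654  0.0608] 0.069
T gg 66 (array([ 546.3, -168.4]), array([19.3, 20.7]), 44.8) [ 0.5461 -0.1679  0.1734] 0.178
T gall 169 (array([ 544.6, -166.7]), array([33.3, 27.9]), 45.9) [ 0.5441 -0.1655  0.1381] 0.178
T big 195 (array([ 406.9, -290.6]), array([28.9, 28.2]), 58.2) [ 0.4068 -0.287   0.2116] 0.23
S rail 579 (array([432.8, 144.8]), array([347.1,  54.9]), 71.1) [0.442  0.1772 0.1294] 0.14
S grip 84 (array([463.5, 234.7]), array([20.6, 22.1]), 82.8) [0.4626 0.2317 0.1548] 0.16
S case 2321 (array([457.7, 214.8]), array([197.9, 127.3]), 81.4) [0.4536 0.1931 0.0889] 0.1
S gg 450 (array([ 544.9, -170. ]), array([21.8, 21.3]), 0.8) [ 0.5415 -0.1734  0.1489] 0.176
S col 186 (array([ 543.9, -171.4]), array([30.7, 35.6]), 58.8) [ 0.5407 -0.1744  0.1068] 0.112
grip (array([469.1, 271.3]), array([22.2, 21.9]), 80.0)
```

View pics/c8.png

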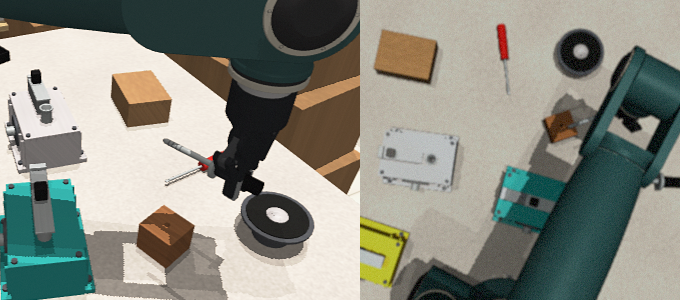

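The rod is held level in the air with its tip at (168,143) in the left half. The lock is still open with its grip at (0.469, 0.271), and the carton, screwdriver and speaker have not moved.

```bash
python3 -c "from plant import env; print(env.job_done())"
```

```text
the job is handed in; nothing more can be done
None
```

The job is done and handed in at about 36 s of the 64 s allowed.

- **Lock:** I slid the lock grip of the aluminium gearbox about 38 mm until it met the end stop, at about 30 N. It was still open in the last picture, with the guide tube uncovered.
- **Gauge check:** The smaller gauge came out of the stand and went into the tube with almost no side force. The collar stopped on the mouth with about 10 N of contact, stayed there for over a second, and I drew the rod out again.
- **Levelling:** The moves cannot tilt the tool, so I turned the rod level between the pads by resting its tip on the top of the fixed stand.

**Last checks:**
- The gauge is held at 110 N with its axis about 25 cm above the bench, steady.
- The tip is about 2.5° below level; the first lift sagged 6°. I pressed the tip on the stand twice more. The first press brought it to about 2°, and the second made no measurable difference.
- Outside force at the end was about 1 N, which fits the gauge's weight.
- The speaker, carton and screwdriver look unmoved.

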